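# Lay up two dip boards for a biscuit tasting

### The arm

A 7-joint arm with a two-finger parallel gripper is mounted at the origin on a cart in front of the work surface, level with it; the furniture and walls round the work are solid. World frame = base frame: x ahead of the robot, y to its left, z up, the work surface at z = 0. Lengths are in m, angles in rad, forces in N, time in s.
With the tool pointing down it reaches from about 0.425 to 0.925 m from the base axis. Payload 6.8 kg.
Tool frame: the origin (TCP) lies at the very end of the fingers, on their centre line; the grasp point (between the pads) lies 19 mm behind it; z points along the fingers, y is the line along which they close (so a half turn about z gives the same grasp; the last joint's range is limited). The gripper opens to 85 mm and grips with 20 to 120 N. Pads are 22 mm wide; open, the fingers measure 114 mm over their backs; the gripper's body (76 mm by 85 mm) begins 54 mm behind the grasp point. The pads swing forward as they close: fully open they stand 13 mm farther back than shut.
Start: joints at [1.189, 0.477, 0.022, 1.555, -0.011, 1.109, -0.083], TCP at [0.183, -0.65, 0.198] pointing down, gripper open.
Joint ranges: [-2.96, 2.96], [-0.34, 2.1], [-1.41, 1.46], [0.24, 2.44], [-1.37, 4.51], [0.17, 1.92], [-2.96, 2.96]. Speed limits (rad/s): [2.39, 2.39, 3.14, 3.14, 3.14, 3.14, 3.14].

### API

Orientations are given as a unit quaternion [w, x, y, z].
In Python, from station import bot gives the robot as it stands. The module is installed in compiled form; this text tells all that it offers.
- The arm moves only by the shell command python3 -m jog 'ROWS' [OPENING] [FORCE]. ROWS is JSON, a list of rows, each a list of 4 numbers: the shift along the tool's x, y, z in cm, then the turn about the tool's z in rad. In form: [[x, y, z, spin], ...]. A call has 1 to 20 rows; each row is the pose to reach, as a shift and turn from the pose commanded when the call began, along the tool's axes at that moment; what a row does not reach only later rows make up. A row lasts 1/12 s, in which the tool goes at most 41.7 mm and 7.16 degrees, less where a joint would pass 70% of its speed; a pose out of reach is approached as far as the arm can. A call with a gripper value outside its range is refused whole. OPENING is the closure, from -1 (fully open) to 1 (shut), set as the call begins (- or left out, the last holds). The fingers move at their own pace and stop on an object; FORCE is the grip in N (left out, the last holds). Time passes only in rows, so rows that repeat a pose let the fingers close. It gives the time, the measured TCP pose, the force, the opening and the grip force at its end, in the units of the state.
- bot.get_obs(): the state, without advancing time (a new reading comes with each control period).
- bot.read_camera(name): name is "side" or "top" or "wrist"; returns a dict with "pixels" (400x640x3 uint8, red, green, blue), "depth" (400x640 float32, m along the optical axis (not along the pixel's ray), 0 where there is no reading), "fovy" (degrees; the focal length in pixels is half the picture's height over the tangent of half this angle, whatever the lens; pixels are square), "cx", "cy" (the principal point, pixels), "pose" (4x4, takes a point from camera to world coordinates). Camera axes: x right, y down, z forward; pixel columns grow to the right and rows downward; lengths in m; the calibration is good to about 2 mm. A picture is of the moment at which its call begins.
- bot.hand_in(): hands the job in; it is judged then, once.
The state is a dict: "t": time; "q": joint angles; "joint_vel": joint speeds; "joint_torque": joint torques, N m; "eef_pos": TCP position; "tool_rot": TCP orientation; "contact_force": force on the tool from outside, world axes, zero at the start; "torque": the same for the moment, N m; "gripper_width": opening from 0.0 (shut) to 1.0 (fully open); "grasp_force": force on a finger pad.
Only numpy, scipy, OpenCV 4.12 (cv2) and the standard library are available. Lean on these libraries where they do the work, as an engineer would, in place of code of your own. Each camera call takes 0.05 s, during which the arm holds its last target. There are 200 camera calls.

### The job

Lay up the two wooden dip boards for a biscuit tasting: seat the large ramekin of pale sugar fully home in the well of the larger board and the small ramekin of dark chocolate in the well of the smaller board, and lay one of the two loose biscuits flat on each board, wholly on the bare wood between the ramekin and the handle. Lay the teaspoon flat on the worktop between the two boards, lengthwise as the boards lie, for the two guests to share. Keep the ramekins upright, and leave the star-shaped biscuit cutter where it lies.

Things in the scene. Friction and masses are not known exactly. Their poses are not given: they have to be found in the camera images.
- board_large: larger of two wooden paddle boards, 18 mm thick; rectangle 160 x 92 mm, then a 34 mm wide handle 50 mm long towards the robot. Round well 62.5 mm across, 8 mm deep (floor 10 mm above the worktop), centre at [0.036, 0]; middle of the bare flat for a biscuit at [-0.038, 0], 18 mm up. Fixed. Origin: middle of the rectangle's underside; x runs from handle to well, y to the left.
- board_small: smaller of two wooden paddle boards, 18 mm thick; rectangle 146 x 80 mm, then a 34 mm wide handle 50 mm long towards the robot. Round well 53.5 mm across, 8 mm deep (floor 10 mm above the worktop), centre at [0.034, 0]; middle of the bare flat for a biscuit at [-0.033, 0], 18 mm up. Fixed. Origin: middle of the rectangle's underside; x runs from handle to well, y to the left.
- ramekin_pale: the larger of two small white ramekins here, filled with pale sugar: 62 mm across the rim, 36 mm tall, 0.12 kg; origin in the middle of its underside, z up. Hold it across the rim, fingertips 12 mm or more above its foot to stay clear of the board. For the larger board; the one of tan sugar at the back is not part of the job
- ramekin_dark: the smaller of two small white ramekins here, filled with dark chocolate: 53 mm across the rim, 31 mm tall, 0.1 kg; origin in the middle of its underside, z up. Hold it across the rim, fingertips 12 mm or more above its foot to stay clear of the board. For the smaller board
- star_cutter: an open tin biscuit cutter in the shape of a five-pointed star, 71 x 68 mm, 21 mm tall; origin in the middle of its underside. Not part of the job: it stays where it is
- biscuit_one: a round biscuit, 55 mm across, 10 mm thick with a rounded top edge (grip it low), 18 g; origin in the middle of its underside, z up. The two loose biscuits are alike: either may go on either board. Those on the tray at the back are not part of the job
- biscuit_two: a round biscuit, 55 mm across, 10 mm thick with a rounded top edge (grip it low), 18 g; origin in the middle of its underside, z up. The two loose biscuits are alike: either may go on either board. Those on the tray at the back are not part of the job
- teaspoon: a steel teaspoon lying flat, 130 mm long (along its x), 26 mm across the bowl, 11 mm high, 20 g; origin under the middle of its length, z up. The bowl is at its +x end: pinch it across there, 42 mm from the origin; the stem slopes too much to hold well

How it is judged:
By the outcome, as a careful person would: the job done as asked, in the order asked, and still so for the second after the job is handed in, with the robot touching nothing.
It also fails if it takes over 104 s, if anything falls off the work surface, if the arm or the gripper's body presses on something with over 40 N, if the wrist force passes 120 N, or if a joint passes its speed limit or range.

## Working session

There is one attempt and no reset: what is moved stays moved. The work goes in short steps, Python scripts to look and compute and a shell command to move; the robot and the scene stay as the last step left them, time stands still between calls to the robot, and variables do not carry over. Pictures are saved under pics/ and viewed, at most 18 in all, crops included, and the job is handed in when it is done.

```bash
mkdir -p pics
cat > h.py <<'E'
import numpy as np, cv2
from station import bot
def cam(n):
    c=bot.read_camera(n); np.savez('/tmp/%s.npz'%n,**c); return c
def K(c):
    f=200/np.tan(np.radians(c['fovy'])/2); return f,c['cx'],c['cy']
def ray(c,u,v,z):
    f,cx,cy=K(c); P=np.array(c['pose']); d=P[:3,:3]@np.array([(u-cx)/f,(v-cy)/f,1]); o=P[:3,3]
    return o+d*(z-o[2])/d[2]
def cloud(c):
    f,cx,cy=K(c); P=np.array(c['pose']); v,u=np.mgrid[:400,:640]; D=c['depth']
    p=np.stack([(u-cx)/f*D,(v-cy)/f*D,D],-1)@P[:3,:3].T+P[:3,3]; p[D==0]=np.nan; return p
def save(c,n): cv2.imwrite('pics/'+n,c['pixels'][...,::-1])
E
python3 - <<'E'
from h import *
o=bot.get_obs(); print(o)
for n in ['top','side','wrist']:
    c=cam(n); save(c,n+'0.png'); print(n,c['fovy'],c['cx'],c['cy'],np.round(c['pose'],3).tolist())
E
```

```text
{'t': 0.0, 'q': array([ 1.18885479,  0.47779966,  0.02231287,  1.5564467 , -0.01151037,
        1.1093104 , -0.08309887]), 'joint_vel': array([-0.00071552, -0.00107396,  0.00141765, -0.00144343,  0.00043146,
        0.0024801 ,  0.0002453 ]), 'joint_torque': array([ 4.33099049e-04, -5.96450830e+01,  1.60815116e+00, -2.81195426e+01,
        1.24241039e-02,  9.47232504e-03, -1.76482956e-06]), 'eef_pos': array([ 0.18236487, -0.6492171 ,  0.19692756]), 'tool_rot': array([-9.00031026e-04,  9.90637701e-01,  1.36514110e-01, -1.82119038e-04]), 'contact_force': array([-0.13281786,  0.22310284,  0.04023638]), 'torque': array([ 0.01982406, -0.00809004,  0.01935109]), 'grasp_force': 0.0, 'gripper_width': 1.0027873598108765}
top 50.0001851238371 315.05776261752885 200.2579671156763 [[0.007, -0.996, 0.083, 0.322], [-1.0, -0.008, -0.013, 0.015], [0.014, -0.083, -0.996, 1.25], [0.0, 0.0, 0.0, 1.0]]
side 53.544689240595424 314.0469781508131 197.27071486105459 [[-0.989, -0.073, 0.127, 0.293], [-0.146, 0.592, -0.793, 0.949], [-0.017, -0.803, -0.596, 0.751], [0.0, 0.0, 0.0, 1.0]]
wrist 63.9643989311633 318.9570878448032 197.75952171968603 [[0.27, -0.909, -0.316, 0.263], [-0.963, -0.256, -0.086, -0.627], [-0.002, 0.328, -0.945, 0.374], [0.0, 0.0, 0.0, 1.0]]
```

View pics/top0.png

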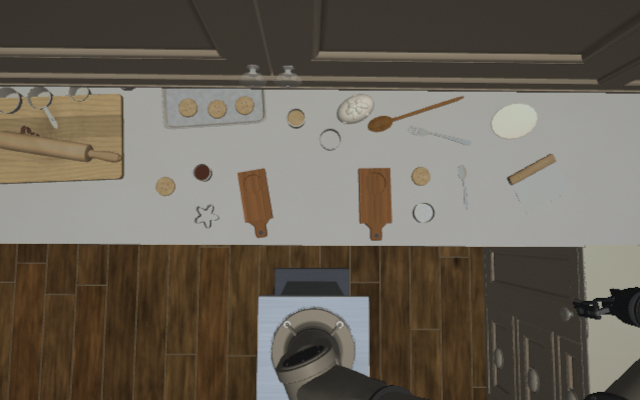

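View pics/side0.png

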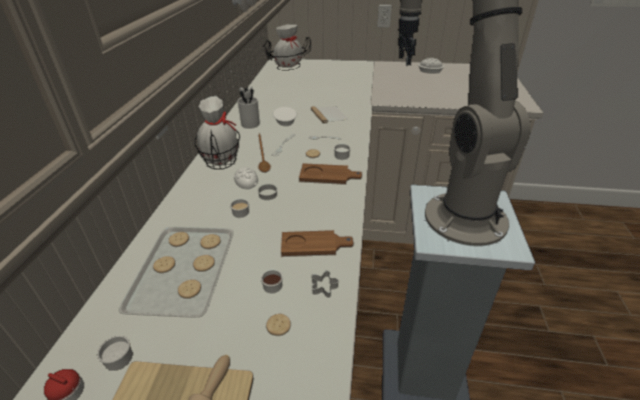

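The top view shows the small board at about (256,200) and the large one at (375,200). The biscuits are at (165,186) and (420,176), dark chocolate at (203,172), a white ramekin at (424,212), a possible teaspoon at (463,185) and the star at (206,215). I'll zoom in to check which is which.

Run:
```python
from h import *
c=dict(np.load('/tmp/top.npz')); im=c['pixels'][...,::-1]
a=cv2.resize(im[90:250,140:340],(800,640),interpolation=cv2.INTER_CUBIC)[:590]
b=cv2.resize(im[100:250,300:500],(800,600),interpolation=cv2.INTER_CUBIC)
cv2.imwrite('pics/ta.png',a);cv2.imwrite('pics/tb.png',b)
for n,(u,v,z) in dict(bl=(375,195,.018),bs=(255,195,.018),b1=(420,176,.01),b2=(165,186,.01),dark=(203,172,.03),pale=(424,212,.036),ring=(330,139,.036),spoon=(463,185,.005),star=(206,215,.02)).items(): print(n,ray(c,u,v,z).round(3))
```

```text
bl [ 0.442 -0.175  0.018]
bs [0.439 0.171 0.018]
b1 [ 0.5   -0.308  0.01 ]
b2 [0.464 0.433 0.01 ]
dark [0.503 0.319 0.03 ]
pale [ 0.393 -0.312  0.036]
ring [ 0.601 -0.043  0.036]
spoon [ 0.475 -0.436  0.005]
star [0.38 0.31 0.02]
```

View pics/ta.png

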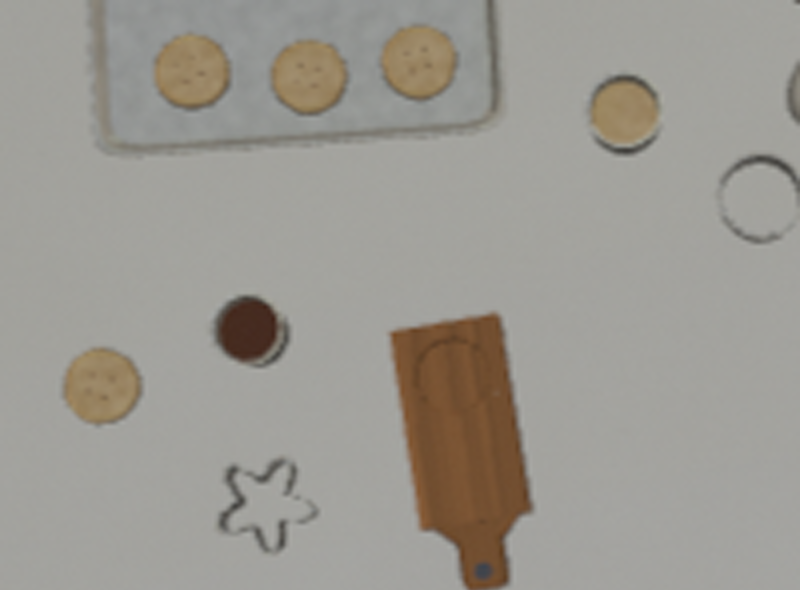

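View pics/tb.png

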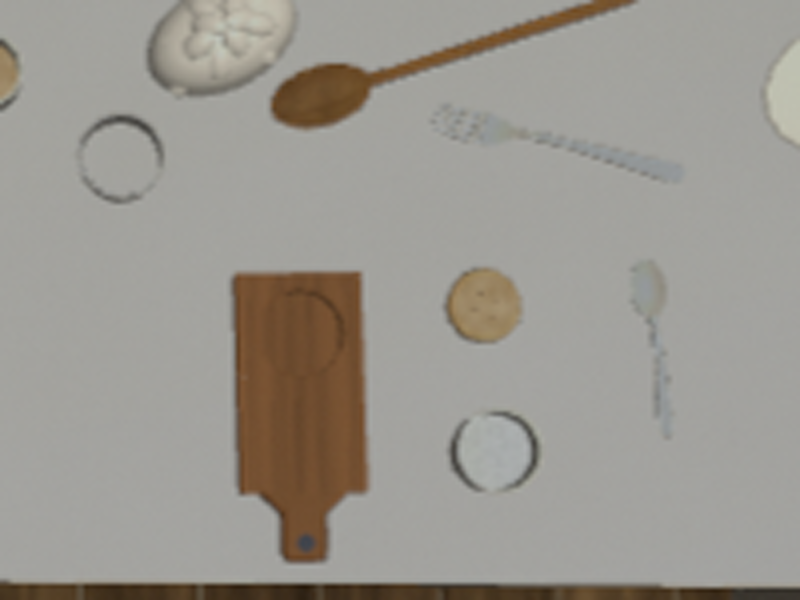

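The crop confirms the pale ramekin at (423,213), the teaspoon bowl at (462,172) and its tail at (467,209). The small board is tilted a few degrees. I'll move over the right-hand side and measure up close.

```bash
python3 -m jog '[[36.9,-32.1,0,0.274],[36.9,-32.1,0,0.274],[36.9,-32.1,0,0.274],[36.9,-32.1,0,0.274],[36.9,-32.1,0,0.274],[36.9,-32.1,0,0.274],[36.9,-32.1,0,0.274],[36.9,-32.1,0,0.274],[36.9,-32.1,0,0.274],[36.9,-32.1,0,0.274],[36.9,-32.1,0,0.274],[36.9,-32.1,0,0.274],[36.9,-32.1,0,0.274],[36.9,-32.1,0,0.274],[36.9,-32.1,0,0.274],[36.9,-32.1,0,0.274]]' -1
python3 - <<'E'
from h import *
c=cam('wrist'); save(c,'w1.png'); o=bot.get_obs(); print(o['q'],o['eef_pos'],o['tool_rot'],o['t'])
E
```

```text
t: 1.48
eef_pos: [0.45, -0.2425, 0.1977]
tool_rot: [0.0, 1.0, -0.001, -0.0]
contact_force: [-0.3, -0.8, 0.8]
gripper_width: 0.997
grasp_force: 0.0
[ 0.50896322  0.21585503 -0.15799165  1.93314176  0.04081203  0.99598696
 -1.24144614] [ 0.44999789 -0.24256796  0.19776269] [ 1.86260530e-04  9.99998804e-01 -1.50913749e-03 -2.83649725e-04] 1.5333
```

View pics/w1.png

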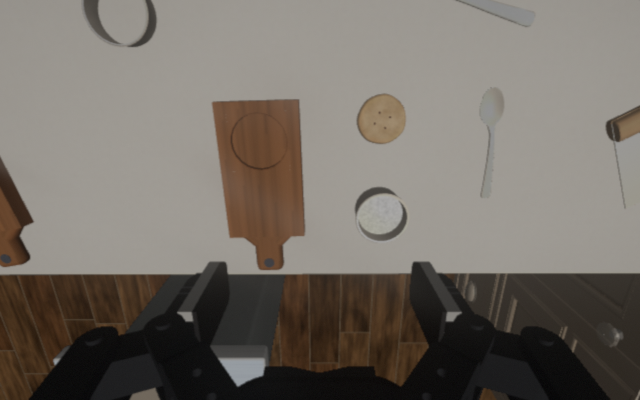

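```bash
cat >> h.py <<'E'
def brown(c,roi):
    hsv=cv2.cvtColor(c['pixels'],cv2.COLOR_RGB2HSV); m=cv2.inRange(hsv,(3,90,50),(20,255,220))
    r=np.zeros_like(m); x0,y0,x1,y1=roi; r[y0:y1,x0:x1]=m[y0:y1,x0:x1]; return r
def tri(c1,p1,c2,p2):
    A=[];
    def l(c,p):
        f,cx,cy=K(c); P=np.array(c['pose']); d=P[:3,:3]@np.array([(p[0]-cx)/f,(p[1]-cy)/f,1]); return P[:3,3],d/np.linalg.norm(d)
    o1,d1=l(c1,p1); o2,d2=l(c2,p2)
    t=np.linalg.lstsq(np.stack([d1,-d2],1),o2-o1,rcond=None)[0]
    a,b=o1+t[0]*d1,o2+t[1]*d2; return (a+b)/2,np.linalg.norm(a-b)
E
python3 - <<'E'
from h import *
c=dict(np.load('/tmp/wrist.npz')); p=cloud(c)
for n,(x0,y0,x1,y1) in dict(table=(320,140,350,250),board=(250,180,275,220),well=(245,130,272,155),bisc=(372,108,392,130),ram=(368,200,392,228),bowl=(485,95,497,110)).items():
    z=p[y0:y1,x0:x1,2]; print(n,np.nanmedian(z).round(4),np.nanstd(z).round(4))
def zmask(x0,y0,x1,y1,lo,hi):
    m=np.zeros((400,640),bool); m[y0:y1,x0:x1]=(p[y0:y1,x0:x1,2]>lo)&(p[y0:y1,x0:x1,2]<hi); return m
for n,r,lo,hi in [('bisc',(345,85,420,155),.006,.02),('ram',(340,180,420,250),.031,.045),('spoon',(470,80,515,205),.003,.02),('board',(205,95,315,240),.0145,.023)]:
    m=zmask(*r,lo,hi); q=p[m][:,:2].astype(np.float32); print(n,m.sum(),cv2.minEnclosingCircle(q),cv2.minAreaRect(q))
# colour-based
hsv=cv2.cvtColor(c['pixels'],cv2.COLOR_RGB2HSV)
print(hsv[120,382],hsv[215,380],hsv[150,450],hsv[105,491],hsv[200,260], hsv[213,358],hsv[190,380])
m=brown(c,(205,90,315,240)); cs=max(cv2.findContours(m,0,1)[0],key=cv2.contourArea); print(cv2.approxPolyDP(cs,4,True)[:,0].tolist())
E
```

```text
table 0.0008 0.0007
board 0.0187 0.0007
well 0.0107 0.0007
bisc 0.0103 0.0008
ram 0.0233 0.0012
bowl 0.0028 0.0013
bisc 1889 ((0.4992275536060333, -0.31141650676727295), 0.027571003884077072) ((0.49919143319129944, -0.3111579716205597), (0.053689807653427124, 0.052722591906785965), 1.0791176557540894)
ram 577 ((0.39129412174224854, -0.31385624408721924), 0.031238943338394165) ((0.3913152813911438, -0.3136681914329529), (0.06111975759267807, 0.06033637374639511), 44.8598747253418)
spoon 1079 ((0.4712645411491394, -0.4346310496330261), 0.0658312663435936) ((0.4713059961795807, -0.43024149537086487), (0.03910640627145767, 0.1290576010942459), 89.45928192138672)
board 8725 ((0.4404309093952179, -0.1751096397638321), 0.09217746555805206) ((0.4377930760383606, -0.17503631114959717), (0.16528116166591644, 0.09258328378200531), 1.2941757440567017)
[ 17  79 151] [ 24   8 166] [ 16  18 158] [ 30   2 144] [ 12 111  99] [ 26  11 161] [17 25 72]
[[213, 103], [230, 236], [302, 235], [297, 101]]
```

```bash
cat >> h.py <<'E'
def board(c,xy,L,W,wd,wx):
    """pose of a board from depth: top-plane points near xy, well pixels"""
    p=cloud(c); q=p.reshape(-1,3); near=np.hypot(q[:,0]-xy[0],q[:,1]-xy[1])<.12
    t=q[near&(q[:,2]>.0145)&(q[:,2]<.0225)]
    ang=0; o=np.array(xy,float)
    for _ in range(6):
        R=np.array([[np.cos(ang),-np.sin(ang)],[np.sin(ang),np.cos(ang)]]); l=(t[:,:2]-o)@R
        k=(l[:,0]>-L/2+.006)&(l[:,0]<L/2-.006)
        xs=np.arange(-L/2+.008,L/2-.008,.004); lo=[];hi=[]
        for x in xs:
            s=l[abs(l[:,0]-x)<.002,1]; lo.append(np.percentile(s,1));hi.append(np.percentile(s,99))
        a=(np.polyfit(xs,lo,1)[0]+np.polyfit(xs,hi,1)[0])/2; ymid=(np.median(lo)+np.median(hi))/2
        ys=np.arange(-W/2+.008,W/2-.008,.004); top=np.median([np.percentile(l[(abs(l[:,1]-y)<.002),0],99) for y in ys])
        o=o+R@np.array([top-L/2,ymid]); ang+=a
    R=np.array([[np.cos(ang),-np.sin(ang)],[np.sin(ang),np.cos(ang)]])
    w0=o+R@[wx,0]
    f=q[(np.hypot(q[:,0]-w0[0],q[:,1]-w0[1])<wd*.7)&(q[:,2]<.0145)&(q[:,2]>.005)]
    (cx,cy),r=cv2.minEnclosingCircle(f[:,:2].astype(np.float32))
    return dict(o=o.round(4),ang=round(ang,4),width=round(np.median(hi)-np.median(lo),4),wellpred=w0.round(4),wellmeas=np.round([cx,cy,2*r],4),wellcen=f[:,:2].mean(0).round(4),zt=np.median(t[:,2]).round(4),zw=np.median(f[:,2]).round(4))
BL=dict(xy=(.44,-.175),L=.16,W=.092,wd=.0625,wx=.036); BS=dict(xy=(.44,.171),L=.146,W=.08,wd=.0535,wx=.034)
def rim(c,xy,zlo,zhi,R):
    q=cloud(c).reshape(-1,3); k=(np.hypot(q[:,0]-xy[0],q[:,1]-xy[1])<R)&(q[:,2]>zlo)&(q[:,2]<zhi)
    (x,y),r=cv2.minEnclosingCircle(q[k][:,:2].astype(np.float32)); return np.round([x,y,2*r,np.percentile(q[k][:,2],80)],4)
def go(x,y,z,h=None):
    """shift in tool axes (cm) and spin from here to TCP x,y,z, heading h"""
    o=bot.get_obs(); w,a,b,_=o['tool_rot']; hd=2*np.arctan2(b,a); d=np.array([x,y,z])-o['eef_pos']
    hd=(hd+np.pi)%(2*np.pi)-np.pi
    print('go cm',np.round([100*(d[0]*np.cos(hd)+d[1]*np.sin(hd)),100*(d[0]*np.sin(hd)-d[1]*np.cos(hd)),-100*d[2],hd-(hd if h is None else h)],2),'hd',hd.round(4))
E
python3 - <<'E'
from h import *
for n in ['wrist','top']:
    c=dict(np.load('/tmp/%s.npz'%n))
    print(n,board(c,**BL)); print(rim(c,(.391,-.314),.031,.045,.045),rim(c,(.499,-.311),.006,.02,.04))
print(board(c,**BS),rim(c,(.503,.319),.027,.04,.045),rim(c,(.464,.433),.006,.02,.04))
go(.391,-.314,.05); go(.391,-.314,.012)
E
```

```text
wrist {'o': array([ 0.4391, -0.1759]), 'ang': np.float64(0.0879), 'width': np.float64(0.0916), 'wellpred': array([ 0.475 , -0.1728]), 'wellmeas': array([ 0.476 , -0.174 ,  0.0626]), 'wellcen': array([ 0.4762, -0.1734]), 'zt': np.float64(0.0187), 'zw': np.float64(0.0107)}
[ 0.3913 -0.3139  0.0625  0.0367] [ 0.4992 -0.3114  0.0551  0.0108]
top {'o': array([ 0.4389, -0.1755]), 'ang': np.float64(0.0443), 'width': np.float64(0.0886), 'wellpred': array([ 0.4748, -0.1739]), 'wellmeas': array([ 0.4743, -0.1767,  0.0837]), 'wellcen': array([ 0.4783, -0.1761]), 'zt': np.float64(0.0187), 'zw': np.float64(0.0109)}
[ 0.3923 -0.3142  0.0622  0.0371] [ 0.4949 -0.3128  0.0766  0.0123]
{'o': array([0.4362, 0.1709]), 'ang': np.float64(0.1746), 'width': np.float64(0.0762), 'wellpred': array([0.4696, 0.1768]), 'wellmeas': array([0.4705, 0.1742, 0.0635]), 'wellcen': array([0.4725, 0.1775]), 'zt': np.float64(0.0187), 'zw': np.float64(0.0107)} [0.5026 0.3232 0.0535 0.0334] [0.4668 0.4272 0.066  0.0123]
go cm [-5.88  7.16 14.78  0.  ] hd -0.003
go cm [-5.88  7.16 18.58  0.  ] hd -0.003
```

```bash
python3 -m jog '[[-5.9,7.2,12,0],[-5.9,7.2,12,0],[-5.9,7.2,12,0],[-5.9,7.2,12,0],[-5.9,7.2,12,0],[-5.9,7.2,15,0],[-5.9,7.2,18.5,0],[-5.9,7.2,18.5,0],[-5.9,7.2,18.5,0]]' -1
python3 -m jog '[[0,0,0,0],[0,0,0,0],[0,0,0,0],[0,0,0,0],[0,0,0,0],[0,0,0,0],[0,0,0,0],[0,0,0,0]]' 1 30
python3 - <<'E'
from h import *
c=cam('wrist'); print(bot.get_obs()['eef_pos'],rim(c,(.391,-.314),.031,.045,.04)); save(c,'w2.png')
E
```

```text
t: 2.28
eef_pos: [0.391, -0.3126, 0.0125]
tool_rot: [-0.001, 1.0, -0.0, -0.001]
contact_force: [-0.1, 0.4, 0.4]
gripper_width: 1.001
grasp_force: 0.0
t: 2.95
eef_pos: [0.392, -0.313, 0.013]
tool_rot: [0.0, 1.0, -0.0, 0.0]
contact_force: [0.0, 0.1, -0.3]
gripper_width: -0.001
grasp_force: 0.0
[ 0.39195378 -0.3130094   0.01292767] [ 0.391  -0.3143  0.0624  0.0367]
```

View pics/w2.png

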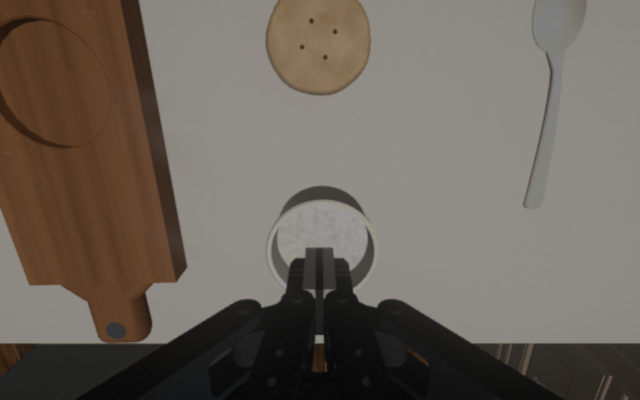

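The fingers shut fully and gripped nothing: the tip appears at (320,250), over the ramekin. I'll measure where the fingertips really are.

Run:
```python
from h import *
c=dict(np.load('/tmp/wrist.npz')); p=cloud(c)
for v in range(250,400,15): print(v,p[v,312].round(4),p[v,328].round(4))
print(rim(c,(.391,-.314),.02,.045,.04),np.array(c['pose']).round(3)[:3,3], bot.get_obs()['tool_rot'])
s=cam('side'); save(s,'s1.png'); cv2.imwrite('pics/s1c.png',cv2.resize(s['pixels'][60:260,240:440,::-1],(600,600)))
```

```text
250 [ 0.4025 -0.3095  0.0539] [ 0.4022 -0.3172  0.0533]
265 [ 0.4021 -0.3098  0.0667] [ 0.4029 -0.3168  0.068 ]
280 [ 0.4027 -0.3101  0.0793] [ 0.4024 -0.3165  0.0788]
295 [ 0.4034 -0.3103  0.0899] [ 0.4039 -0.3162  0.0906]
310 [ 0.4009 -0.3104  0.0952] [ 0.4033 -0.316   0.0981]
325 [ 0.3946 -0.3103  0.0955] [ 0.4024 -0.3158  0.1046]
340 [ 0.3871 -0.3103  0.0947] [ 0.3885 -0.3162  0.0962]
355 [ 0.3825 -0.3103  0.0972] [ 0.3837 -0.3161  0.0983]
370 [-0.7259 -0.2801 -0.9148] [ 0.4013 -0.3154  0.1211]
385 [ 0.4023 -0.3111  0.1267] [ 0.402  -0.3152  0.1264]
[ 0.391  -0.3143  0.0624  0.0354] [ 0.476 -0.313  0.19 ] [-4.07855005e-06  9.99999997e-01 -7.99615812e-05 -2.12197939e-05]
```

View pics/s1c.png

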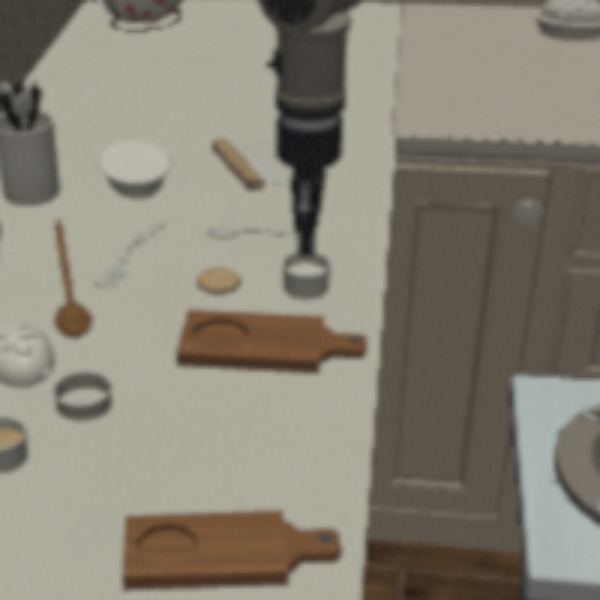

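Depth and the side view agree that the real fingertips are about 3–4 cm above the reported TCP. I'll pin down that offset, with the fingers shut and then open.

```bash
cat >> h.py <<'E'
def tips(c):
    p=cloud(c); e=bot.get_obs()['eef_pos']; q=p.reshape(-1,3)-e
    k=(abs(q[:,0])<.03)&(abs(q[:,1])<.065)&(q[:,2]>.027)&(q[:,2]<.07); q=q[k]
    for s in (q[q[:,1]>0],q[q[:,1]<=0]):
        if len(s): lo=np.percentile(s[:,2],1); t=s[s[:,2]<lo+.004]; print('tip rel TCP zmin',lo.round(4),'x',np.percentile(t[:,0],[2,50,98]).round(4),'y',np.percentile(t[:,1],[2,50,98]).round(4))
E
python3 - <<'E'
from h import *
c=dict(np.load('/tmp/wrist.npz')); tips(c)
p=cloud(c); print([p[v,320].round(4).tolist() for v in (242,245,247,249,251)])
E
python3 -m jog '[[0,0,-5,0],[0,0,-5,0],[0,0,-5,0],[0,0,-5,0],[0,0,-5,0],[0,0,-5,0],[0,0,-5,0],[0,0,-5,0]]' -1
python3 - <<'E'
from h import *
c=cam('wrist'); tips(c); print(bot.get_obs()['gripper_width'],rim(c,(.391,-.314),.03,.045,.04))
E
```

```text
tip rel TCP zmin 0.0389 x [0.0061 0.0104 0.011 ] y [0.0002 0.0047 0.0121]
tip rel TCP zmin 0.0392 x [0.0061 0.0104 0.011 ] y [-0.0113 -0.0046 -0.0003]
[[0.392, -0.3134, 0.025], [0.3901, -0.3134, 0.0249], [0.3887, -0.3134, 0.0247], [0.4025, -0.3133, 0.0528], [0.4027, -0.3133, 0.0552]]
t: 3.72
eef_pos: [0.3916, -0.3127, 0.0623]
tool_rot: [-0.0, 1.0, -0.0, -0.001]
contact_force: [-0.1, -0.4, 0.3]
gripper_width: 1.003
grasp_force: 0.0
tip rel TCP zmin 0.048 x [-0.0107  0.0007  0.0104] y [0.0428 0.0432 0.0482]
tip rel TCP zmin 0.0479 x [-0.0103  0.0009  0.0105] y [-0.0479 -0.0423 -0.042 ]
0.9974110105803655 [ 0.391  -0.3141  0.0625  0.0366]
```

```bash
python3 -m jog '[[0,0.1,3,0],[0,0.1,6,0],[0,0.1,8,0],[0,0.1,8.6,0],[0,0.1,9,0],[0,0.1,9,0]]' -1
python3 -m jog '[[0,0,0,0],[0,0,0,0],[0,0,0,0],[0,0,0,0],[0,0,0,0],[0,0,0,0],[0,0,0,0],[0,0,0,0]]' 1 30
python3 - <<'E'
from h import *
c=cam('wrist'); tips(c); print(rim(c,(.391,-.314),.03,.0385,.034)); save(c,'w3.png')
E
```

```text
t: 4.27
eef_pos: [0.392, -0.314, -0.0273]
tool_rot: [-0.0, 1.0, -0.0, -0.0]
contact_force: [-0.5, 0.7, 0.1]
gripper_width: 0.997
grasp_force: 0.0
t: 4.93
eef_pos: [0.3929, -0.3147, -0.0255]
tool_rot: [0.001, 1.0, -0.0, 0.001]
contact_force: [-1.5, 0.4, 6.3]
gripper_width: 0.692
grasp_force: 30.9
tip rel TCP zmin 0.0271 x [-0.0181  0.0183  0.0297] y [0.0027 0.0422 0.0644]
tip rel TCP zmin 0.027 x [-0.0186  0.0179  0.0297] y [-0.0641 -0.0386 -0.0023]
[ 0.3933 -0.314   0.0666  0.0366]
```

View pics/w3.png

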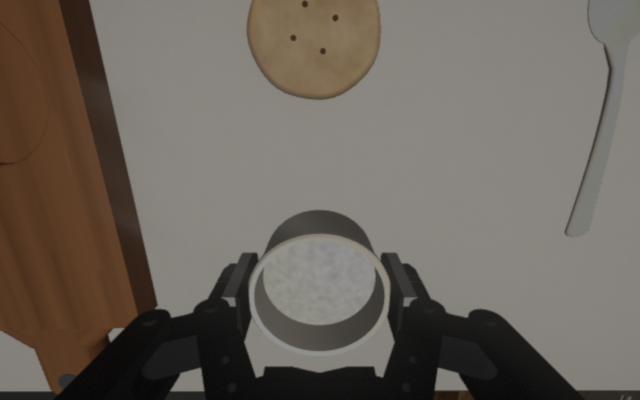

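Gripped at width 0.69. Next I'll lift and measure the held rim and the well in the same view.

```bash
python3 -m jog '[[0,0,-4,0],[0,0,-8,0],[4.2,-7,-10,0],[4.2,-7,-10,0],[4.2,-7,-10,0],[4.2,-7,-10,0],[4.2,-7,-10,0]]'
cat >> h.py <<'E'
def circ(pts):
    A=np.c_[2*pts,np.ones(len(pts))]; s=np.linalg.lstsq(A,(pts**2).sum(1),rcond=None)[0]; return s[0],s[1],np.sqrt(s[2]+s[0]**2+s[1]**2)
def held(c,h0,D):
    """held ramekin rim relative to TCP; its rim stands ~h0 above TCP"""
    p=cloud(c); e=bot.get_obs()['eef_pos']; q=p.reshape(-1,3)-e
    rr=np.hypot(q[:,0],q[:,1]); k=(rr<D/2+.003)&(abs(q[:,1])<D/2-.006)&(abs(q[:,2]-h0)<.006); s=q[k]
    zt=np.percentile(s[:,2],85); s=s[s[:,2]>zt-.0025]
    b=(np.arctan2(s[:,1],s[:,0])/.1).astype(int); rr=np.hypot(s[:,0],s[:,1])
    o=np.array([s[b==i][np.argmax(rr[b==i])] for i in np.unique(b)])[:,:2]
    return np.round([*circ(o),zt],4),len(o)
def well(c,xy,wd):
    q=cloud(c).reshape(-1,3); f=q[(np.hypot(q[:,0]-xy[0],q[:,1]-xy[1])<wd*.65)&(q[:,2]<.0145)&(q[:,2]>.005)]
    t=q[(np.hypot(q[:,0]-xy[0],q[:,1]-xy[1])<wd*.65)&(q[:,2]>.0165)&(q[:,2]<.0215)]
    # inner boundary of top points
    for _ in range(4):
        d=t[:,:2]-xy; b=(np.arctan2(d[:,1],d[:,0])/.1).astype(int); r=np.hypot(*d.T)
        i=np.array([t[b==j][np.argmin(r[b==j])] for j in np.unique(b)])[:,:2]; x,y,R=circ(i); xy=(x,y)
    return np.round([x,y,R],4), cv2.minEnclosingCircle(f[:,:2].astype(np.float32)), len(i)
E
python3 - <<'E'
from h import *
c=cam('wrist'); o=bot.get_obs(); print(o['eef_pos'],o['gripper_width'],o['contact_force'])
print(held(c,.0625,.062)); print(well(c,(.476,-.174),.0625)); save(c,'w4.png')
E
```

```text
t: 5.57
eef_pos: [0.4339, -0.2441, 0.0734]
tool_rot: [0.0, 1.0, 0.0, 0.0]
contact_force: [-0.4, 0.1, -3.0]
gripper_width: 0.695
grasp_force: 33.5
[ 0.43324669 -0.24477963  0.07303165] 0.6914926009573026 [-0.11325507 -0.4872105  -1.6326708 ]
(array([-0.0008,  0.0012,  0.0305,  0.0625]), 48)
(array([ 0.4764, -0.1749,  0.031 ]), ((0.47599396109580994, -0.17418576776981354), 0.03143390268087387), 63)
```

View pics/w4.png

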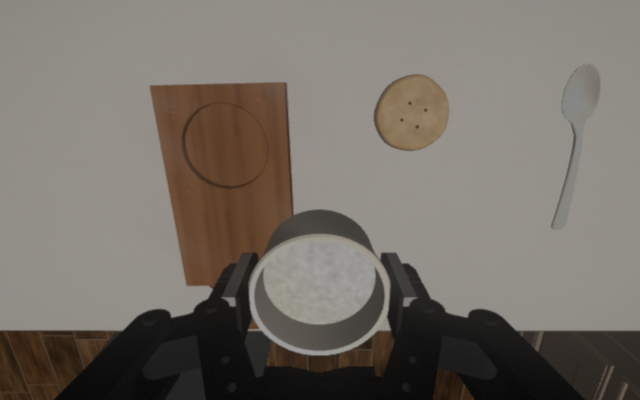

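```bash
python3 -m jog '[[4.4,-6.9,0,0],[4.4,-6.9,0,0],[4.4,-6.9,3,0],[4.4,-6.9,6,0],[4.4,-6.9,7.2,0],[4.4,-6.9,7.2,0],[4.4,-6.9,7.2,0],[4.4,-6.9,7.2,0]]'
python3 - <<'E'
from h import *
c=cam('wrist'); o=bot.get_obs(); print(o['eef_pos'],o['contact_force'],o['torque'])
print(held(c,.0625,.062)); print(well(c,(.476,-.174),.0625)[0])
q=cloud(c)[...,:]; 
cv2.imwrite('pics/w5.png',c['pixels'][150:400,170:470,::-1])
E
```

```text
t: 6.28
eef_pos: [0.4782, -0.1762, 0.0016]
tool_rot: [0.0, 1.0, -0.001, 0.0]
contact_force: [0.7, -0.9, -0.9]
gripper_width: 0.697
grasp_force: 33.5
[ 0.47864416 -0.17612624  0.00192996] [-0.18268827  0.73569241 -0.51505775] [ 4.85207292e-03 -1.68063317e-05  1.93463730e-02]
(array([-0.0018,  0.0002,  0.0304,  0.0618]), 47)
[ 0.475  -0.175   0.0319]
```

View pics/w5.png

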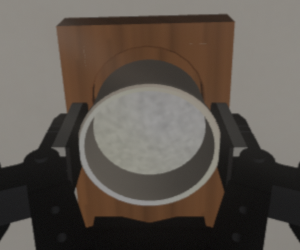

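```bash
python3 -m jog '[[0,-0.1,0.4,0],[0,-0.1,0.8,0],[0,-0.1,1.1,0],[0,-0.1,1.3,0],[0,-0.1,1.3,0],[0,-0.1,1.3,0]]'
python3 -m jog '[[0,0,0.1,0],[0,0,0.2,0],[0,0,0.2,0]]'
```

```text
t: 6.83
eef_pos: [0.4779, -0.174, -0.0122]
tool_rot: [-0.0, 1.0, -0.0, -0.0]
contact_force: [0.1, 0.5, -1.7]
gripper_width: 0.697
grasp_force: 33.5
t: 7.08
eef_pos: [0.478, -0.1741, -0.0142]
tool_rot: [0.0, 1.0, -0.0, -0.0]
contact_force: [0.0, 0.3, -1.8]
gripper_width: 0.697
grasp_force: 33.5
```

```bash
python3 -m jog '[[0,0,0.1,0],[0,0,0.2,0],[0,0,0.3,0],[0,0,0.3,0],[0,0,0.3,0]]'
python3 - <<'E'
from h import *
c=cam('wrist'); e=bot.get_obs()['eef_pos']; print(e,held(c,.0622,.062))
E
```

```text
t: 7.5
eef_pos: [0.4782, -0.1741, -0.0156]
tool_rot: [0.0, 1.0, -0.0, 0.0]
contact_force: [-5.9, 2.2, 18.9]
gripper_width: 0.699
grasp_force: 34.8
[ 0.47828383 -0.17413229 -0.01560163] (array([-0.0016,  0.0005,  0.0305,  0.0623]), 47)
```

Rim is at 46.7 mm, so the foot is at 10 mm and the ramekin is seated. Now I'll release, lift and go over to the dark side.

```bash
python3 -m jog '[[0,0,-0.1,0],[0,0,-0.1,0],[0,0,-0.1,0],[0,0,-0.1,0],[0,0,-0.1,0]]' -1
python3 -m jog '[[0,0,-6,0],[0,0,-12,0],[0,0,-16,0],[0,0,-18,0],[0,-20,-22,0],[0,-40,-22,0],[0,-40,-22,0],[0,-40,-22,0],[0,-40,-22,0],[0,-40,-22,0],[0,-40,-22,0],[0,-40,-22,0],[0,-40,-22,0],[0,-40,-22,0],[0,-40,-22,0],[0,-40,-22,0],[0,-40,-22,0]]' -1
python3 - <<'E'
from h import *
c=cam('wrist'); save(c,'w6.png'); print('pale',rim(c,(.476,-.174),.04,.055,.04),board(c,**BS),well(c,(.47,.176),.0535)[:2])
print('dark',rim(c,(.503,.323),.027,.04,.04),'b2',rim(c,(.464,.43),.006,.02,.04),bot.get_obs()['q'])
E
```

```text
t: 7.97
eef_pos: [0.4779, -0.1741, -0.0163]
tool_rot: [-0.0, 1.0, -0.0, -0.0]
contact_force: [-0.1, -0.2, -0.5]
gripper_width: 0.997
grasp_force: 0.0
t: 9.38
eef_pos: [0.478, 0.2248, 0.2033]
tool_rot: [0.001, 1.0, -0.0, -0.0]
contact_force: [-0.2, -0.7, 0.1]
gripper_width: 0.999
grasp_force: 0.0Traceback (most recent call last):
  File "<stdin>", line 2, in <module>
  File "h.py", line 46, in rim
    (x,y),r=cv2.minEnclosingCircle(q[k][:,:2].astype(np.float32)); return np.round([x,y,2*r,np.percentile(q[k][:,2],80)],4)
                                                                                            ~~~~~~~~~~~~~^^^^^^^^^^^^^^
    return _quantile_unchecked(
        a, q, axis, out, overwrite_input, method, keepdims, weights)
    return _ureduce(a,
                    func=_quantile_ureduce_func,
    ...<5 lines>...
                    overwrite_input=overwrite_input,
                    method=method)
    r = func(a, **kwargs)
    result = _quantile(arr,
                       quantiles=q,
    ...<2 lines>...
                       out=out,
                       weights=wgt)
    slices_having_nans = np.isnan(arr[-1, ...])
                                  ~~~^^^^^^^^^
IndexError: index -1 is out of bounds for axis 0 with size 0
```

View pics/w6.png

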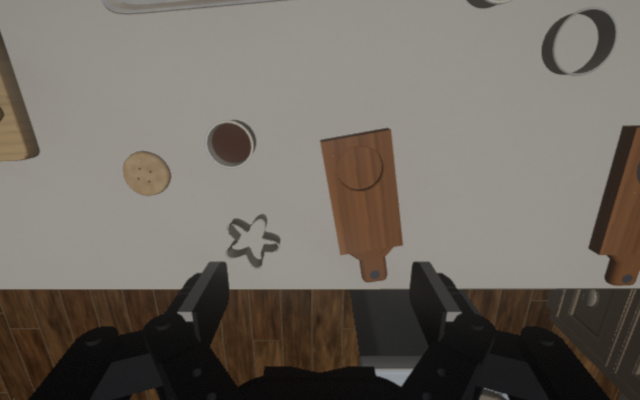

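The dark ramekin is at (232,143), the biscuit at (146,173), the star at (253,240) and the small board at (362,200). The pale ramekin is out of frame on the right, so I'll check it in the top view.

Run:
```python
from h import *
c=dict(np.load('/tmp/wrist.npz')); print(board(c,**BS)); print(well(c,(.47,.176),.0535)[:2])
print('dark',rim(c,(.503,.323),.027,.04,.035),'b2',rim(c,(.464,.43),.006,.02,.04),rim(c,(.464,.43),.006,.02,.045),bot.get_obs()['q'])
q=cloud(c).reshape(-1,3)
x,y=.503,.322; k=(abs(q[:,0]-x)<.05)&(abs(q[:,1]-y)<.05)&(q[:,2]>.027)&(q[:,2]<.04); print(cv2.minAreaRect(q[k][:,:2].astype(np.float32)))
k=(abs(q[:,0]-.385)<.055)&(abs(q[:,1]-.31)<.055)&(q[:,2]>.016)&(q[:,2]<.03); print('star',q[k].min(0),q[k].max(0)); np.save('/tmp/star.npy',q[k].mean(0))
t=cam('top'); print('pale',rim(t,(.476,-.174),.038,.055,.04)); print('star top',q[k].mean(0))
x,y,_,_=rim(c,(.503,.323),.027,.04,.035); go(x,y,-.022); go(x,y,.05)
```

```text
{'o': array([0.4377, 0.1722]), 'ang': np.float64(0.1749), 'width': np.float64(0.0784), 'wellpred': array([0.4712, 0.1782]), 'wellmeas': array([0.4709, 0.1778, 0.0536]), 'wellcen': array([0.4711, 0.1777]), 'zt': np.float64(0.0186), 'zw': np.float64(0.0106)}
(array([0.472 , 0.1784, 0.0268]), ((0.4708535075187683, 0.1778346300125122), 0.026794185861945152))
dark [0.5021 0.324  0.0541 0.0319] b2 [0.4629 0.4331 0.0561 0.0109] [0.4629 0.4331 0.0561 0.0109] [-0.20991011  0.26061111 -0.40981992  1.87576153  0.12079784  1.03067602
 -2.2427698 ]
((0.5022387504577637, 0.32347676157951355), (0.052291251718997955, 0.05277670547366142), 40.74261474609375)
star [0.34144572 0.27497871 0.0160203 ] [0.41179968 0.34425528 0.02392282]
pale [ 0.4773 -0.1734  0.0621  0.0474]
star top [0.37576765 0.3125193  0.02037861]
go cm [  2.35 -10.02  22.54   0.  ] hd -0.0029
go cm [  2.35 -10.02  15.34   0.  ] hd -0.0029
```

```bash
python3 -m jog '[[2.4,-9.9,4,0],[2.4,-9.9,8,0],[2.4,-9.9,12,0],[2.4,-9.9,15,0],[2.4,-9.9,15,0],[2.4,-9.9,18,0],[2.4,-9.9,21,0],[2.4,-9.9,23.1,0],[2.4,-9.9,23.1,0],[2.4,-9.9,23.1,0]]' -1
python3 -m jog '[[0,0,0,0],[0,0,0,0],[0,0,0,0],[0,0,0,0],[0,0,0,0],[0,0,0,0],[0,0,0,0],[0,0,0,0]]' 1 30
python3 -m jog '[[0,0,-4,0],[0,0,-8,0],[-2,7,-10,0],[-2,7,-10,0],[-2,7,-10,0],[-2,7,-10,0],[-2,7,-10,0],[-2,7,-10,0]]'
python3 - <<'E'
from h import *
c=cam('wrist'); o=bot.get_obs(); print(o['eef_pos'],o['q'][6])
h,n=held(c,.0595,.053); w=well(c,(.471,.178),.0535); print(h,n,w[:2])
a=o['eef_pos'][:2]+h[:2]; print('shift x,y tool cm',100*(w[1][0][0]-a[0]),-100*(w[1][0][1]-a[1]))
E
```

```text
t: 10.32
eef_pos: [0.5019, 0.323, -0.0278]
tool_rot: [0.001, 1.0, -0.001, -0.001]
contact_force: [-0.3, -0.3, 0.6]
gripper_width: 1.004
grasp_force: 0.0
t: 10.98
eef_pos: [0.5035, 0.3253, -0.0249]
tool_rot: [-0.001, 1.0, -0.0, 0.001]
contact_force: [-0.3, -2.0, 7.3]
gripper_width: 0.6
grasp_force: 30.1
t: 11.65
eef_pos: [0.4823, 0.2562, 0.0732]
tool_rot: [-0.001, 1.0, 0.0, 0.0]
contact_force: [-0.2, 0.6, -0.9]
gripper_width: 0.598
grasp_force: 32.0
[0.48210021 0.2562157  0.07292837] -2.390818181566709
[-0.0008  0.0001  0.0263  0.0569] 43 (array([0.4719, 0.1783, 0.0266]), ((0.47092464566230774, 0.17742213606834412), 0.026801109313964844))
shift x,y tool cm -1.0375560704443454 7.889356388483626
```

```bash
python3 -m jog '[[-1.0,7.85,0,0],[-1.0,7.85,0,0],[-1.0,7.85,3,0],[-1.0,7.85,6,0],[-1.0,7.85,7.2,0],[-1.0,7.85,7.2,0],[-1.0,7.85,7.2,0],[-1.0,7.85,7.2,0]]'
python3 - <<'E'
from h import *
c=cam('wrist'); o=bot.get_obs(); print(o['eef_pos'],o['contact_force'])
h,n=held(c,.0575,.053); print(h,n,'abs',o['eef_pos'][:2]+h[:2],well(c,(.471,.178),.0535)[0],board(c,**BS)['wellpred'])
E
```

```text
t: 12.37
eef_pos: [0.4729, 0.1779, 0.0019]
tool_rot: [-0.001, 1.0, 0.001, 0.001]
contact_force: [-0.4, 0.0, 0.0]
gripper_width: 0.6
grasp_force: 32.1
[0.4731011  0.17778868 0.00211214] [ 0.11657143 -0.32311853 -0.60281729]Traceback (most recent call last):
  File "<stdin>", line 3, in <module>
  File "h.py", line 34, in board
    s=l[abs(l[:,0]-x)<.002,1]; lo.append(np.percentile(s,1));hi.append(np.percentile(s,99))
                                         ~~~~~~~~~~~~~^^^^^
    return _quantile_unchecked(
        a, q, axis, out, overwrite_input, method, keepdims, weights)
    return _ureduce(a,
                    func=_quantile_ureduce_func,
    ...<5 lines>...
                    overwrite_input=overwrite_input,
                    method=method)
    r = func(a, **kwargs)
    result = _quantile(arr,
                       quantiles=q,
    ...<2 lines>...
                       out=out,
                       weights=wgt)
    slices_having_nans = np.isnan(arr[-1, ...])
                                  ~~~^^^^^^^^^
IndexError: index -1 is out of bounds for axis 0 with size 0
```

```bash
python3 -m jog '[[0,0,0.4,0],[0,0,0.8,0],[0,0,1.1,0],[0,0,1.3,0],[0,0,1.3,0],[0,0,1.3,0]]'
python3 -m jog '[[0,0,0.1,0],[0,0,0.2,0],[0,0,0.3,0],[0,0,0.3,0],[0,0,0.3,0]]'
```

```text
t: 12.92
eef_pos: [0.472, 0.1764, -0.0122]
tool_rot: [0.0, 1.0, -0.0, -0.0]
contact_force: [0.1, -0.3, -0.7]
gripper_width: 0.596
grasp_force: 32.1
t: 13.33
eef_pos: [0.4721, 0.1764, -0.0149]
tool_rot: [0.0, 1.0, -0.0, 0.0]
contact_force: [-1.1, -0.8, 2.9]
gripper_width: 0.592
grasp_force: 32.4
```

```bash
python3 -m jog '[[0,0,0.1,0],[0,0,0.1,0],[0,0,0.1,0]]'
python3 - <<'E'
from h import *
c=cam('wrist'); o=bot.get_obs(); print(held(c,.0565,.053),o['eef_pos'])
E
```

```text
t: 13.58
eef_pos: [0.4722, 0.1764, -0.015]
tool_rot: [0.0, 1.0, -0.0, 0.0]
contact_force: [-4.4, -2.8, 15.4]
gripper_width: 0.595
grasp_force: 33.2
(array([-0.001 ,  0.0003,  0.0263,  0.0566]), 43) [ 0.47220704  0.17644893 -0.01499218]
```

Seated: rim at 41 mm. I'll release, lift and look from the biscuit side.

```bash
python3 -m jog '[[0,0,-0.1,0],[0,0,-0.1,0],[0,0,-0.1,0],[0,0,-0.1,0],[0,0,-0.1,0]]' -1
python3 -m jog '[[0,0,-6,0],[0,0,-12,0],[0,0,-16,0],[0,-10,-20,0],[0,-15,-20,0],[0,-15,-20,0],[0,-15,-20,0],[0,-15,-20,0],[0,-15,-20,0],[0,-15,-20,0]]' -1
cat >> h.py <<'E'
def disc(c,xy,zlo,zhi,R):
    q=cloud(c).reshape(-1,3); k=(np.hypot(q[:,0]-xy[0],q[:,1]-xy[1])<R)&(q[:,2]>zlo)&(q[:,2]<zhi); s=q[k]
    b=cv2.minAreaRect(s[:,:2].astype(np.float32)); m=cv2.minEnclosingCircle(s[:,:2].astype(np.float32))
    return np.round(b[0],4),np.round(b[1],4),np.round(m[0],4),np.percentile(s[:,2],[5,50,95]).round(4)
def bare(c,xy,L,W,wx,bx):
    """board angle from the well & handle-less top: minAreaRect of top points ahead of handle"""
    q=cloud(c).reshape(-1,3); s=q[(np.hypot(q[:,0]-xy[0],q[:,1]-xy[1])<.13)&(q[:,2]>.0145)&(q[:,2]<.0225)]
    im=cv2.minAreaRect(s[:,:2].astype(np.float32)); return im
E
python3 - <<'E'
from h import *
c=cam('wrist'); print(bot.get_obs()['eef_pos'],bot.get_obs()['q'][6]); print('dark',rim(c,(.471,.1775),.036,.05,.04)); print('b2',disc(c,(.463,.433),.004,.02,.04)); print(board(c,**BS)); print(bare(c,(.44,.171),.146,.08,0,0))
save(c,'w7.png')
E
```

```text
t: 14.05
eef_pos: [0.472, 0.1764, -0.0153]
tool_rot: [0.0, 1.0, -0.0, -0.0]
contact_force: [0.4, 0.7, 0.0]
gripper_width: 1.001
grasp_force: 0.0
t: 14.88
eef_pos: [0.4718, 0.3257, 0.1842]
tool_rot: [0.001, 1.0, 0.0, -0.0]
contact_force: [0.7, -0.4, -0.6]
gripper_width: 1.001
grasp_force: 0.0
[0.47202091 0.3246158  0.18384759] -2.453028288941
dark [0.4707 0.1776 0.0541 0.0416]
b2 (array([0.464 , 0.4333]), array([0.0539, 0.0535]), array([0.4633, 0.4333]), array([0.0076, 0.0101, 0.0115]))
{'o': array([0.4379, 0.1728]), 'ang': np.float64(0.174), 'width': np.float64(0.0791), 'wellpred': array([0.4714, 0.1787]), 'wellmeas': array([0.4714, 0.1777, 0.0533]), 'wellcen': array([0.4799, 0.1894]), 'zt': np.float64(0.0185), 'zw': np.float64(0.0111)}
((0.40729254484176636, 0.2113112062215805), (0.1941111981868744, 0.16787701845169067), 9.887984275817871)
```

View pics/w7.png

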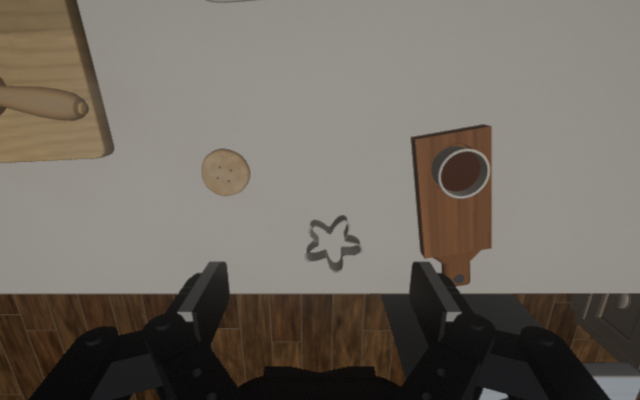

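The dark ramekin sits in its well at (461,172), and biscuit two is at (226,172). I'll grip it low.

```bash
python3 -m jog '[[-0.8,-10.9,4,0],[-0.8,-10.9,8,0],[-0.8,-10.9,12,0],[-0.8,-10.9,16,0],[-0.8,-10.9,17,0],[-0.8,-10.9,19,0],[-0.8,-10.9,21,0],[-0.8,-10.9,21.8,0],[-0.8,-10.9,21.8,0],[-0.8,-10.9,21.8,0]]' -1
python3 - <<'E'
from h import *
c=cam('wrist'); tips(c); print(bot.get_obs()['eef_pos'],disc(c,(.4635,.433),.004,.016,.032))
go(.4635,.4333,-.0405)
E
```

```text
t: 15.77
eef_pos: [0.4649, 0.4344, -0.0328]
tool_rot: [0.0, 1.0, -0.001, 0.0]
contact_force: [-0.3, 0.6, -0.1]
gripper_width: 1.003
grasp_force: 0.0
tip rel TCP zmin 0.0315 x [-0.0283  0.0113  0.0294] y [0.0064 0.0382 0.0639]
tip rel TCP zmin 0.0314 x [-0.0284  0.0123  0.0294] y [-0.0639 -0.0401 -0.006 ]
[ 0.46532271  0.4353325  -0.03179094] (array([0.4639, 0.4334]), array([0.054 , 0.0542]), array([0.4634, 0.4329]), array([0.0072, 0.0101, 0.0112]))
go cm [-0.18  0.2   0.87  0.  ] hd -0.0015
```

```bash
python3 -m jog '[[-0.1,0.1,0.4,0],[-0.1,0.1,0.8,0],[-0.1,0.1,0.8,0]]' -1
python3 -m jog '[[0,0,0,0],[0,0,0,0],[0,0,0,0],[0,0,0,0],[0,0,0,0],[0,0,0,0],[0,0,0,0]]' 1 25
python3 -m jog '[[0,0,-1,0],[0,0,-5,0],[0,0,-9,0],[0,0,-12,0],[0,0,-12,0],[0,0,-12,0]]'
python3 - <<'E'
from h import *
c=cam('wrist'); o=bot.get_obs(); e=o['eef_pos']; p=cloud(c).reshape(-1,3)-e
k=(np.hypot(p[:,0],p[:,1])<.035)&(p[:,2]>.03)&(p[:,2]<.07)&(abs(p[:,1])<.022); s=p[k]; print(len(s),e, cv2.minAreaRect(s[:,:2].astype(np.float32)),np.percentile(s[:,2],[2,50,98]).round(4))
print('fit z slope x,y',np.linalg.lstsq(np.c_[s[:,:2],np.ones(len(s))],s[:,2],rcond=None)[0].round(3))
cv2.imwrite('pics/w8.png',c['pixels'][150:400,170:470,::-1])
E
```

```text
t: 16.07
eef_pos: [0.4633, 0.4342, -0.0408]
tool_rot: [-0.0, 1.0, -0.0, 0.0]
contact_force: [-0.1, 0.1, 0.3]
gripper_width: 1.002
grasp_force: 0.0
t: 16.65
eef_pos: [0.4655, 0.4371, -0.0368]
tool_rot: [-0.002, 1.0, -0.0, 0.002]
contact_force: [-1.2, -2.3, 24.7]
gripper_width: 0.612
grasp_force: 32.6
t: 17.15
eef_pos: [0.4643, 0.4357, 0.0815]
tool_rot: [-0.002, 1.0, -0.0, 0.002]
contact_force: [-0.2, 1.4, -0.5]
gripper_width: 0.607
grasp_force: 26.5
8375 [0.46337463 0.43444883 0.07951964] ((-0.00014162249863147736, 8.940696716308594e-08), (0.043981216847896576, 0.05468713492155075), 89.94728088378906) [0.0435 0.0488 0.0501]
fit z slope x,y [-0.038  0.006  0.049]
```

View pics/w8.png

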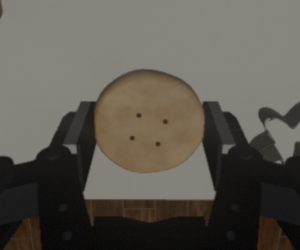

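```bash
python3 -m jog '[[-5.8,26.8,0,0],[-5.8,26.8,0,0],[-5.8,26.8,0,0],[-5.8,26.8,0,0],[-5.8,26.8,0,0],[-5.8,26.8,0,0],[-5.8,26.8,0,0],[-5.8,26.8,0,0],[-5.8,26.8,4,0],[-5.8,26.8,7,0],[-5.8,26.8,9,0],[-5.8,26.8,9,0],[-5.8,26.8,9,0]]'
python3 - <<'E'
from h import *
o=bot.get_obs(); go(.4053,.1666,-.0205); print(o['q'])
E
```

```text
t: 18.28
eef_pos: [0.4036, 0.1665, -0.0123]
tool_rot: [0.001, 1.0, 0.0, -0.002]
contact_force: [0.9, 0.4, 0.2]
gripper_width: 0.611
grasp_force: 26.5
go cm [ 0.17 -0.01  0.82  0.  ] hd 0.0009
[-0.2107202   0.47030899 -0.38211567  2.23744632  0.36167296  0.49483184
 -2.44665739]
```

```bash
python3 -m jog '[[0.1,0,0.3,0],[0.1,0,0.6,0],[0.1,0,0.8,0],[0.1,0,0.8,0]]'
```

```text
t: 18.62
eef_pos: [0.4068, 0.1668, -0.0186]
tool_rot: [-0.0, 1.0, -0.0, 0.001]
contact_force: [0.1, -0.0, 0.3]
gripper_width: 0.607
grasp_force: 26.5
```

```bash
python3 -m jog '[[0,0,0.1,0],[0,0,0.2,0],[0,0,0.2,0]]'
```

```text
t: 18.87
eef_pos: [0.4069, 0.1667, -0.0188]
tool_rot: [0.0, 1.0, -0.0, 0.001]
contact_force: [-6.2, -3.3, 32.5]
gripper_width: 0.612
grasp_force: 42.4
```

In contact. I'll release, lift, and view the left board before crossing to the right.

```bash
python3 -m jog '[[0,0,-0.2,0],[0,0,-0.2,0],[0,0,-0.2,0]]'
python3 -m jog '[[0,0,0,0],[0,0,0,0],[0,0,0,0],[0,0,0,0]]' -1
python3 -m jog '[[0,0,-6,0],[0,0,-12,0],[0,0,-16,0],[4,6,-20,0],[4,10,-20,0],[4,10,-20,0],[4,10,-20,0],[4,10,-20,0]]' -1
python3 - <<'E'
from h import *
c=cam('wrist'); o=bot.get_obs(); print(o['eef_pos'],disc(c,(.4053,.1666),.022,.034,.04),rim(c,(.471,.1775),.036,.05,.04),board(c,**BS)); save(c,'w9.png')
E
```

```text
t: 19.12
eef_pos: [0.4065, 0.1665, -0.0187]
tool_rot: [-0.0, 1.0, -0.0, 0.001]
contact_force: [-0.2, -0.3, 9.5]
gripper_width: 0.608
grasp_force: 31.2
t: 19.45
eef_pos: [0.4059, 0.1664, -0.0193]
tool_rot: [0.0, 1.0, -0.0, -0.0]
contact_force: [0.3, -0.5, -0.6]
gripper_width: 0.999
grasp_force: 0.0
t: 20.12
eef_pos: [0.4476, 0.0637, 0.1822]
tool_rot: [0.0, 1.0, -0.003, 0.002]
contact_force: [0.5, 0.3, 0.5]
gripper_width: 1.001
grasp_force: 0.0
[0.44627402 0.06575428 0.18098956] (array([0.4052, 0.1667]), array([0.0532, 0.0545]), array([0.4056, 0.1673]), array([0.0251, 0.0281, 0.0294])) [0.4711 0.1768 0.0537 0.0417] {'o': array([0.4376, 0.1718]), 'ang': np.float64(0.1744), 'width': np.float64(0.0794), 'wellpred': array([0.4711, 0.1777]), 'wellmeas': array([0.4729, 0.177 , 0.0527]), 'wellcen': array([0.4898, 0.172 ]), 'zt': np.float64(0.0187), 'zw': np.float64(0.011)}
```

View pics/w9.png

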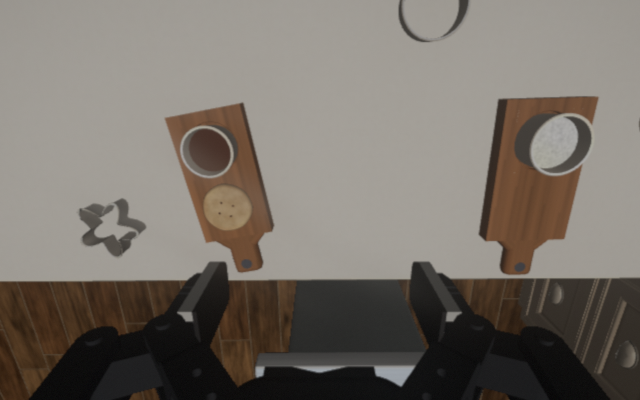

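Left board is done: biscuit at (228,208), flat, between ramekin and handle. Next is biscuit one.

```bash
python3 - <<'E'
from h import *
c=dict(np.load('/tmp/wrist.npz')); r=board(c,**BL); print(r['o'],r['ang'],r['wellpred'],rim(c,(.476,-.174),.04,.055,.04))
E
python3 -m jog '[[5.3,37.7,0,0],[5.3,37.7,0,0],[5.3,37.7,0,0],[5.3,37.7,0,0],[5.3,37.7,0,0],[5.3,37.7,0,0],[5.3,37.7,0,0],[5.3,37.7,0,0],[5.3,37.7,0,0],[5.3,37.7,0,0],[5.3,37.7,6,0],[5.3,37.7,12,0],[5.3,37.7,12,0],[5.3,37.7,12,0],[5.3,37.7,12,0]]' -1
python3 - <<'E'
from h import *
c=cam('wrist'); d=disc(c,(.499,-.311),.004,.016,.035); print(d); go(d[0][0],d[0][1],-.0405); r=board(c,**BL); print(r['o'],r['ang'],r['wellpred'])
E
```

```text
[ 0.4393 -0.171 ] 0.1771 [ 0.4747 -0.1647] [ 0.4761 -0.1728  0.0631  0.0463]
t: 21.42
eef_pos: [0.4978, -0.3073, 0.0585]
tool_rot: [-0.002, 1.0, 0.001, -0.003]
contact_force: [1.0, 0.2, 1.5]
gripper_width: 0.996
grasp_force: 0.0
(array([ 0.4992, -0.3119]), array([0.054 , 0.0539]), array([ 0.4992, -0.3119]), array([0.0077, 0.0101, 0.0113]))
go cm [-0.05  0.31 10.15  0.  ] hd 0.0019
[ 0.4407 -0.1759] -0.0356 [ 0.4767 -0.1772]
```

```bash
python3 -m jog '[[0,0.3,4,0],[0,0.3,7,0],[0,0.3,9,0],[0,0.3,10,0],[0,0.3,10,0],[0,0.3,10,0]]' -1
python3 -m jog '[[0,0,0,0],[0,0,0,0],[0,0,0,0],[0,0,0,0],[0,0,0,0],[0,0,0,0],[0,0,0,0]]' 1 25
python3 -m jog '[[0,0,-1,0],[0,0,-5,0],[0,0,-9,0],[0,0,-12,0],[0,0,-12,0],[0,0,-12,0]]'
cat >> h.py <<'E'
def bheld(c):
    e=bot.get_obs()['eef_pos']; p=cloud(c).reshape(-1,3)-e
    k=(np.hypot(p[:,0],p[:,1])<.035)&(p[:,2]>.03)&(p[:,2]<.07)&(abs(p[:,1])<.022); s=p[k]; print(len(s),e, cv2.minAreaRect(s[:,:2].astype(np.float32)),np.percentile(s[:,2],[2,50,98]).round(4))
    print('slope',np.linalg.lstsq(np.c_[s[:,:2],np.ones(len(s))],s[:,2],rcond=None)[0].round(3))
E
python3 - <<'E'
from h import *
c=cam('wrist'); bheld(c); go(.4025,-.1765,-.0135)
E
```

```text
t: 21.97
eef_pos: [0.5007, -0.3139, -0.0372]
tool_rot: [0.001, 1.0, 0.0, 0.001]
contact_force: [0.5, 0.1, 0.1]
gripper_width: 0.997
grasp_force: 0.0
t: 22.55
eef_pos: [0.5006, -0.3143, -0.0366]
tool_rot: [0.001, 1.0, -0.0, 0.002]
contact_force: [-1.6, 0.3, 12.9]
gripper_width: 0.606
grasp_force: 30.0
t: 23.05
eef_pos: [0.5005, -0.3146, 0.0839]
tool_rot: [0.001, 1.0, -0.0, 0.002]
contact_force: [0.2, 0.3, -0.4]
gripper_width: 0.605
grasp_force: 26.5
8432 [ 0.49913627 -0.31384834  0.08197093] ((0.0011185631155967712, 1.1991709470748901e-05), (0.04398907348513603, 0.05440491810441017), 89.88164520263672) [0.0436 0.0488 0.05  ]
slope [-0.035 -0.002  0.049]
go cm [ -9.67 -13.73   9.55   0.  ] hd -0.0005
```

```bash
python3 -m jog '[[-9.7,-13.7,0,0],[-9.7,-13.7,0,0],[-9.7,-13.7,0,0],[-9.7,-13.7,0,0],[-9.7,-13.7,0,0],[-9.7,-13.7,0,0],[-9.7,-13.7,4,0],[-9.7,-13.7,7,0],[-9.7,-13.7,9,0],[-9.7,-13.7,9.5,0],[-9.7,-13.7,9.5,0],[-9.7,-13.7,9.5,0]]'
python3 -m jog '[[0,0,0.2,0],[0,0,0.4,0],[0,0,0.5,0],[0,0,0.5,0]]'
```

```text
t: 24.1
eef_pos: [0.4025, -0.1771, -0.014]
tool_rot: [-0.0, 1.0, -0.0, -0.0]
contact_force: [-0.7, -0.7, -0.3]
gripper_width: 0.599
grasp_force: 26.5
t: 24.43
eef_pos: [0.4027, -0.1769, -0.0185]
tool_rot: [0.0, 1.0, -0.0, 0.001]
contact_force: [0.3, 0.1, 0.6]
gripper_width: 0.607
grasp_force: 26.9
```

```bash
python3 -m jog '[[0,0,0.1,0],[0,0,0.1,0],[0,0,0.1,0]]'
```

```text
t: 24.68
eef_pos: [0.4027, -0.1769, -0.0187]
tool_rot: [0.001, 1.0, -0.0, 0.001]
contact_force: [-4.0, 1.2, 18.9]
gripper_width: 0.598
grasp_force: 36.3
```

```bash
python3 -m jog '[[0,0,-0.1,0],[0,0,-0.1,0],[0,0,-0.1,0]]'
python3 -m jog '[[0,0,0,0],[0,0,0,0],[0,0,0,0],[0,0,0,0]]' -1
python3 -m jog '[[0,0,-6,0],[0,0,-12,0],[0,0,-16,0],[5,10,-16,0],[5,17,-16,0],[5,17,-16,0],[5,17,-16,0],[5,17,-16,0],[5,17,-16,0],[5,17,-16,0],[5,17,-16,0]]' -1
python3 - <<'E'
from h import *
c=cam('wrist'); o=bot.get_obs(); print(o['eef_pos'],o['q'][6],disc(c,(.4025,-.1765),.022,.034,.04),rim(c,(.476,-.174),.04,.055,.04))
r=board(c,**BL); print(r['o'],r['ang'])
# spoon: colour/height mask, long axis by PCA
q=cloud(c); s=q[(abs(q[...,0]-.474)<.09)&(abs(q[...,1]+.433)<.05)&(q[...,2]>.0035)&(q[...,2]<.02)]
xy=s[:,:2].astype(np.float32); print(len(s),cv2.minAreaRect(xy),cv2.fitLine(xy,cv2.DIST_L2,0,.01,.01).ravel())
for x in np.arange(.40,.545,.01):
    t=s[abs(s[:,0]-x)<.002]
    if len(t)>2: print(x.round(3),t[:,1].min().round(4),t[:,1].max().round(4),np.percentile(t[:,2],[5,95]).round(4))
save(c,'w10.png')
E
```

```text
t: 24.93
eef_pos: [0.4024, -0.1767, -0.0186]
tool_rot: [0.0, 1.0, -0.0, 0.0]
contact_force: [-1.6, 0.7, 8.5]
gripper_width: 0.6
grasp_force: 31.0
t: 25.27
eef_pos: [0.4018, -0.1765, -0.0193]
tool_rot: [-0.0, 1.0, -0.0, -0.0]
contact_force: [-0.3, -0.1, -0.0]
gripper_width: 1.002
grasp_force: 0.0
t: 26.18
eef_pos: [0.4516, -0.345, 0.1402]
tool_rot: [-0.001, 1.0, 0.0, -0.001]
contact_force: [0.4, 0.5, -0.5]
gripper_width: 1.0
grasp_force: 0.0
[ 0.45164894 -0.34462784  0.14030003] -1.0981666808505215 (array([ 0.4023, -0.177 ]), array([0.0546, 0.0533]), array([ 0.402 , -0.1767]), array([0.0248, 0.0282, 0.0294])) [ 0.4771 -0.1737  0.0628  0.0467]
[ 0.4408 -0.1781] -0.1073
1382 ((0.4693315029144287, -0.43735775351524353), (0.12870517373085022, 0.02590242773294449), 5.828658580780029) [ 0.99450916  0.10464978  0.48308712 -0.4365497 ]
0.41 -0.4487 -0.4389 [0.0037 0.0046]
0.42 -0.4483 -0.4386 [0.0044 0.0063]
0.43 -0.4471 -0.4374 [0.0057 0.0073]
0.44 -0.4456 -0.4367 [0.007  0.0092]
0.45 -0.4441 -0.4363 [0.0082 0.01  ]
0.46 -0.4418 -0.4357 [0.0088 0.011 ]
0.47 -0.4407 -0.4342 [0.01   0.0121]
0.48 -0.4385 -0.4338 [0.0096 0.0125]
0.49 -0.4392 -0.431 [0.0076 0.0106]
0.5 -0.445 -0.4222 [0.0038 0.0072]
0.51 -0.4464 -0.4206 [0.0036 0.0068]
0.52 -0.444 -0.4206 [0.0036 0.0073]
0.53 -0.4401 -0.4234 [0.0052 0.0088]
```

View pics/w10.png

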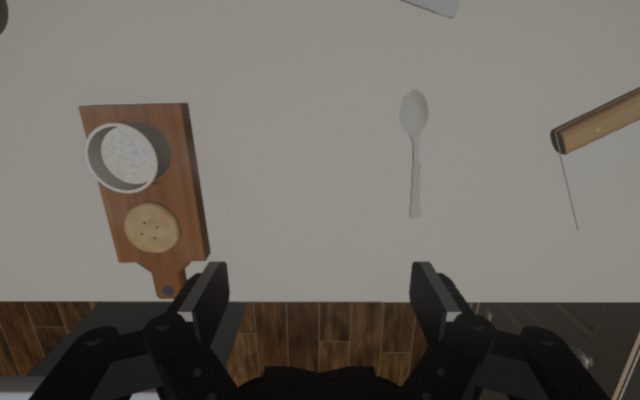

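The right board is laid. The spoon's heading of about 0.10 rad already matches the mean of the boards, so it only needs carrying across.

```bash
python3 -m jog '[[6,8.8,4,-0.1],[6,8.8,8,-0.1],[6,8.8,11,-0.1],[6,8.8,13,-0.1],[6,8.8,13,-0.1],[6,8.8,15,-0.1],[6,8.8,16.5,-0.1],[6,8.8,17.5,-0.1],[6,8.8,17.5,-0.1],[6,8.8,17.5,-0.1]]' -1
python3 - <<'E'
from h import *
o=bot.get_obs(); print(o['eef_pos'],o['contact_force']); go(.5111,-.4333,-.038,.1017)
E
```

```text
t: 27.07
eef_pos: [0.5121, -0.4339, -0.0335]
tool_rot: [-0.0, 0.999, 0.05, 0.0]
contact_force: [0.5, -0.1, -0.1]
gripper_width: 1.0
grasp_force: 0.0
[ 0.51211106 -0.43391306 -0.03351198] [ 0.49175975 -0.13608888 -0.14697178]
go cm [-0.09 -0.07  0.45 -0.  ] hd 0.1005
```

```bash
python3 -m jog '[[0,0,0.3,0],[0,0,0.3,0],[0,0,0.3,0],[0,0,0.3,0],[0,0,0.3,0],[0,0,0.3,0],[0,0,0.3,0],[0,0,0.3,0],[0,0,0.3,0],[0,0,0.3,0]]' 1 25
python3 - <<'E'
from h import *
c=cam('wrist'); cv2.imwrite('pics/w11.png',c['pixels'][150:400,170:470,::-1])
E
```

```text
t: 27.9
eef_pos: [0.5146, -0.4351, -0.0333]
tool_rot: [0.001, 0.999, 0.05, 0.002]
contact_force: [-2.1, 3.2, 18.4]
gripper_width: 0.277
grasp_force: 27.7
```

View pics/w11.png

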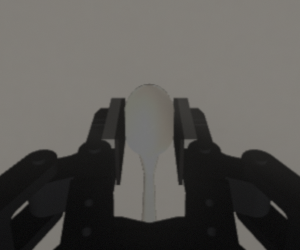

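```bash
python3 -m jog '[[0,0,-2,0],[0,0,-6,0],[0,0,-10,0],[0,0,-12,0],[0,0,-12,0],[1.1,-43.8,-12,0],[1.1,-43.8,-12,0],[1.1,-43.8,-12,0],[1.1,-43.8,-12,0],[1.1,-43.8,-12,0],[1.1,-43.8,-12,0],[1.1,-43.8,-12,0],[1.1,-43.8,-12,0],[1.1,-43.8,-12,0],[1.1,-43.8,-12,0],[1.1,-43.8,-12,0],[1.1,-43.8,-12,0],[1.1,-43.8,-12,0],[1.1,-43.8,-12,0],[1.1,-43.8,-12,0]]'
python3 - <<'E'
from h import *
c=cam('wrist'); o=bot.get_obs(); e=o['eef_pos']; print(e,o['gripper_width'])
q=cloud(c); s=q[(q[...,0]>.35)&(q[...,0]<.53)&(abs(q[...,1]-e[1]+.0)<.011)&(q[...,2]>.08)&(q[...,2]<.16)]-e
for x in np.arange(-.1,.04,.01):
    t=s[abs(s[:,0]-x)<.003]
    if len(t)>2: print(x.round(3),t[:,1].mean().round(4),np.percentile(t[:,2],[10,50,90]).round(4))
go(.480,.002,-.028,.1)
E
```

```text
t: 29.62
eef_pos: [0.4792, 0.0006, 0.0828]
tool_rot: [0.0, 0.999, 0.049, -0.0]
contact_force: [0.3, 0.9, -0.7]
gripper_width: 0.278
grasp_force: 24.6
[0.47926175 0.00061948 0.08277989] 0.27914895027569714
-0.06 -0.0052 [0.0423 0.0431 0.0438]
-0.05 -0.0041 [0.0434 0.044  0.0446]
-0.04 -0.0031 [0.0438 0.0446 0.0452]
-0.03 -0.0022 [0.043  0.0439 0.0447]
-0.02 -0.0008 [0.0392 0.0406 0.0422]
-0.01 -0.0001 [0.0357 0.0373 0.0393]
-0.0 -0.0002 [0.035  0.0365 0.0388]
0.01 -0.0028 [0.0373 0.0395 0.0643]
0.02 0.0016 [0.0408 0.0417 0.0424]
go cm [ 0.09 -0.13 11.08 -0.  ] hd 0.097
```

```bash
python3 -m jog '[[0.1,-0.1,4,0],[0.1,-0.1,7.5,0],[0.1,-0.1,10,0],[0.1,-0.1,11,0],[0.1,-0.1,11.3,0],[0.1,-0.1,11.3,0],[0.1,-0.1,11.3,0]]'
```

```text
t: 30.25
eef_pos: [0.4813, 0.0032, -0.029]
tool_rot: [0.0, 0.999, 0.049, 0.001]
contact_force: [0.1, 0.4, -1.7]
gripper_width: 0.274
grasp_force: 24.6
```

```bash
python3 -m jog '[[0,0,0.1,0],[0,0,0.2,0],[0,0,0.2,0],[0,0,0.2,0]]'
```

```text
t: 30.58
eef_pos: [0.4806, 0.0034, -0.0315]
tool_rot: [0.0, 0.999, 0.05, 0.001]
contact_force: [0.2, -0.2, 0.5]
gripper_width: 0.272
grasp_force: 24.6
```

```bash
python3 -m jog '[[0,0,0.1,0],[0,0,0.2,0],[0,0,0.2,0],[0,0,0.2,0]]'
```

```text
t: 30.92
eef_pos: [0.4804, 0.0034, -0.0333]
tool_rot: [0.0, 0.999, 0.05, 0.0]
contact_force: [-3.1, 0.5, 11.6]
gripper_width: 0.276
grasp_force: 30.8
```

Touching the worktop. I'll release, lift and check everything.

```bash
python3 -m jog '[[0,0,0,0],[0,0,0,0],[0,0,0,0],[0,0,0,0],[0,0,0,0],[0,0,0,0]]' -1
python3 -m jog '[[0,0,-6,0],[0,0,-12,0],[0,0,-16,0],[0,0,-22,0],[0,0,-24,0],[0,0,-24,0],[0,0,-24,0],[0,0,-24,0],[0,0,-24,0],[0,0,-24,0],[0,0,-24,0],[0,0,-24,0]]' -1
python3 - <<'E'
from h import *
c=cam('wrist'); save(c,'w12.png'); q=cloud(c); s=q[(abs(q[...,0]-.44)<.1)&(abs(q[...,1])<.06)&(q[...,2]>.0035)&(q[...,2]<.02)]
print(len(s),cv2.minAreaRect(s[:,:2].astype(np.float32)),np.percentile(s[:,2],[2,98]))
print('pale',rim(c,(.476,-.174),.04,.055,.04),'dark',rim(c,(.471,.1775),.036,.05,.04),'b',disc(c,(.402,-.177),.022,.034,.04),disc(c,(.405,.167),.022,.034,.04))
f=q.reshape(-1,3); k=(abs(f[:,0]-.385)<.055)&(abs(f[:,1]-.31)<.055)&(f[:,2]>.016)&(f[:,2]<.03); print('star',f[k].min(0),f[k].max(0)); print(bot.get_obs()['contact_force'],bot.get_obs()['joint_vel'].round(3))
E
```

```text
t: 31.42
eef_pos: [0.4801, 0.0035, -0.0342]
tool_rot: [-0.0, 0.999, 0.05, -0.0]
contact_force: [0.1, 0.4, 0.1]
gripper_width: 0.998
grasp_force: 0.0
t: 32.42
eef_pos: [0.4794, 0.0034, 0.2046]
tool_rot: [-0.0, 0.999, 0.05, -0.001]
contact_force: [0.6, -0.6, -0.5]
gripper_width: 1.001
grasp_force: 0.0
802 ((0.4621025323867798, 0.002051427960395813), (0.17297261953353882, 0.05130983889102936), 19.541929244995117) [0.00369606 0.01142333]
pale [ 0.4764 -0.173   0.0632  0.0465] dark [0.4708 0.1771 0.0541 0.0419] b (array([ 0.402 , -0.1748]), array([0.0537, 0.0533]), array([ 0.402 , -0.1756]), array([0.0244, 0.0279, 0.0292])) (array([0.406 , 0.1674]), array([0.0544, 0.053 ]), array([0.4055, 0.1675]), array([0.0248, 0.0281, 0.0296]))
star [0.34144965 0.27432615 0.01600385] [0.41078555 0.34378768 0.02384058]
[-0.09924977 -0.040488    0.72846172] [ 0.    -0.005  0.001 -0.007 -0.001  0.002  0.   ]
```

View pics/w12.png

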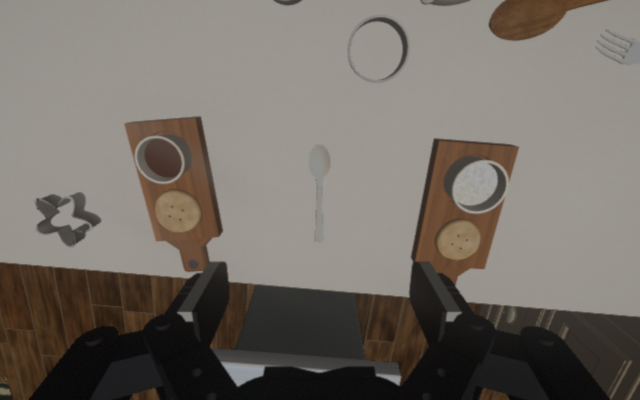

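The spoon lies flat at (319,195), between the boards. Both ramekins are seated at the right rim heights, both biscuits lie flat on bare wood, and the star hasn't moved. I'm handing in.

```bash
python3 -c "
from station import bot
print(bot.hand_in())"
```

```text
the job is handed in; nothing more can be done
None
```

Job handed in at about 32 s: my last measurements show both ramekins fully home in their wells, a biscuit flat on each board between ramekin and handle, the teaspoon flat between the boards, and the star cutter unmoved.

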